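Chase the trimmer's water-inlet thread with a pipe tap

ROBOT

A 6-joint arm with a two-finger parallel gripper is mounted at the origin on the work surface. World frame = base frame: x ahead of the robot, y to its left, z up, the work surface at z = 0. Lengths are in m, angles in rad, forces in N, time in s.
With the tool pointing down it reaches from about 0.35 to 1 m from the base axis. Payload 7.1 kg.
Tool frame: the origin (TCP) lies at the very end of the fingers, on their centre line; the grasp point (between the pads) lies 19 mm behind it (bot.hold_point_z is the distance from the TCP to the grasp point, in m); z points along the fingers, y is the line along which they close (so a half turn about z gives the same grasp; the last joint's range is limited). The gripper opens to 85 mm and grips with 20 to 120 N. Pads are 22 mm wide; open, the fingers measure 114 mm over their backs; the gripper's body (76 mm by 85 mm) begins 54 mm behind the grasp point. The pads swing forward as they close: fully open they stand 13 mm farther back than shut.
Start: joints at [-1.239, 0.423, 1.63, -0, 1.089, -0.019], TCP at [0.215, -0.587, 0.231] pointing down, gripper open.
Joint ranges: [-3, 3], [-0.9, 2.11], [0.09, 2.58], [-1.31, 4.45], [0.11, 2.69], [-2.54, 2.54]. Speed limits (rad/s): [2.39, 2.39, 3.01, 3.14, 3.14, 3.14].

INTERFACE

Orientations are given as a rotation vector (axis times angle).
In Python, from workcell import sensors, snapshot, ticket, trace, landmark_of, bot gives the robot as it stands. The module is installed in compiled form; this text tells all that it offers.
- The arm moves only by the tool drive_tool, never from a script. Its argument "moves" is text: rows parted by semicolons, each of 7 numbers parted by spaces: the turn, a rotation vector about the world's x, y, z in units of 8 degrees (1.0 is 8 degrees), then the shift along the world's x, y, z in units of 60 mm (1.0 is 60 mm), then the closure, from 0 (fully open) to 1 (shut). A call has 1 to 20 rows; each row shifts and turns the commanded pose from where the row before left it; what a row does not reach is not made up. A row lasts 1/8 s, in which the tool goes at most 62.5 mm and 10.7 degrees, less where a joint would pass 70% of its speed; a pose out of reach is approached as far as the arm can. A call is refused whole if a number of a shift passes 1 or a number of a turn 1, either way. A call with a gripper value outside its range is refused whole. The fingers move at their own pace and stop on an object; "squeeze" is the grip in N (left out, the last holds). Time passes only in rows, so rows that do not move let the fingers close. It gives the time, the measured TCP pose, the force, the opening and the grip force at its end, in the units of the state.
- sensors.get_obs(): the state, without advancing time (a new reading comes with each control period).
- snapshot(name): name is "side" or "top"; returns a dict with "pixels" (420x560x3 uint8, red, green, blue), "fx", "fy", "cx", "cy" (pixels), "k1" (the pictures are not rectified: a ray, as slopes to the right and down, at radius r is drawn at 1 + k1 r^2 times it, then the intrinsics apply), "cam_to_world" (4x4, takes a point from camera to world coordinates). Camera axes: x right, y up, looking along -z (the intrinsics and any distortion apply to the point x, -y, -z); pixel columns grow to the right and rows downward; lengths in m; the calibration is good to about 2 mm. A picture is of the moment at which its call begins. There is no depth.
- ticket.hand_in(): hands the job in; it is judged then, once.
Trained networks look in a picture, given as the dict that the camera call returned (one of the last four; its "shot" number tells which), for a name from the list of things; names that differ only in an ending like _2 or _b are one class to them, and where a whole thing is asked for, a point or a joint stands for the part that bears it (a point fixed in the world has none). Each returns a list of dicts, best first, with "p" (0 to 1); they miss things now and then, are a little off and sometimes report something else, mostly with a low value. They report only what shows in the picture. A call takes as long as a camera call. They do not tell look-alikes from the thing itself.
- trace(picture, name): "pixels" (420x560 bool, what is visible of it) and "point" ([row, column] in pixels, amid what is visible of it).
- landmark_of(picture, name): "point" ([row, column] in pixels: a listed point, or the origin of a listed thing).
The state is a dict: "t": time; "q": joint angles; "joint_vel": joint speeds; "tau": joint torques, N m; "tcp_pos": TCP position; "ee_rot": TCP orientation; "force": force on the tool from outside, world axes, zero at the start; "torque": the same for the moment, N m; "opening": opening from 0.0 (shut) to 1.0 (fully open); "grasp_force": force on a finger pad.
Only numpy, scipy, OpenCV 4.12 (cv2) and the standard library are available. Lean on these libraries where they do the work, as an engineer would, in place of code of your own. Each camera call takes 0.05 s, during which the arm holds its last target. There are 200 camera calls.

TASK

Fit the larger tap wrench fully down onto the square of the tap standing in the vise and chase the thread to the bottom of its hole: half a turn clockwise, then a quarter turn back to clear it, then half forward and a quarter back again, and so on until you feel the tap bottom, which comes after about one turn in all. Work with a light touch, for the tap is brittle and must not be forced, least of all when it bottoms. Leave the wrench sitting level on the bottomed tap and the other things on the bench where they are.

Things in the scene. Friction and masses are not known exactly. Their poses are not given: they have to be found in the camera images.
- vise: grey machine vise bolted to the counter, 170 x 92 mm, its screw handle reaching 125 mm out on its own -x side; clamps an aluminium block (44 x 62 mm) whose round boss (36 mm across) holds the tap. Origin: on the counter under the tap's axis, z up. The boss's top face is 84 mm above the origin, the jaws' top 66 mm
- tap: steel pipe tap started upright in the boss, right-hand thread, 1.9 mm pitch: clockwise from above goes down; turns only about its axis. Origin: on its axis, level with the boss's top face (up to 2 mm below it later), z up. 21 mm thread to z = 14 mm, 18 mm round shank to a flat shoulder at z = 46, on it a 12 x 12 mm square (sides along the tap's x and y) to z = 62, then a blunt cone to z = 65
- tap_top (a point): centre of the top of the tap's square end, 65 mm above the tap's origin on its axis; turns with the tap. Turning the tap takes about 0.03 N m over thread already chased, back or forward, and 0.12 to 0.15 N m while it chases on (up to 0.1 is left when you pause). More than 0.35 N m forces it
- thread_end (a point): end of the chased thread, on the wall of the hole 10 mm off the tap's axis, 34 mm below the tap's origin; goes round with the tap while it chases, stays while it is backed off. At the start the tap stands up to 0.05 turn back from there. The hole ends firmly 0.87 to 1.05 turn on from the tap's start: there the tap yields no more and the moment climbs by some 0.3 N m per 0.1 rad
- wrench: larger of two steel bar tap wrenches, about 0.26 kg, lying flat: block 60 x 26 x 16 mm (x, y, z) with a 13.5 mm square eye right through (sides along x and y), round 11 mm arms along x at mid height, 210 mm over all. Origin: centre of the block's underside, z up. Goes over the tap's square from above in any of four ways, down to the shoulder, with about 0.13 rad of play there
- small_wrench: the smaller bar tap wrench, of the same shape, block 44 x 18 x 12 mm, eye 8 mm, 150 mm over all: too small for this tap. The two wrenches may lie in either place. Origin: centre of the block's underside
- cast: stone dental cast, 58 x 66 x 38 mm. Origin: centre of its underside
- nipple: brass hexagon nipple standing on the counter, 31 mm wide, 36 mm tall. Origin: centre of its underside
- paste_tin: round pot with a steel cap, 52 mm wide, 45 mm tall. Origin: centre of its underside
Things that resemble listed ones, but are neither listed nor needed, are in the scene too. What is shaped like the wrench but green or purple is not meant. What is shaped like the vise but yellow is not meant.

How it is judged:
On the way, in this order (a step that is already met when the one before it is completed fails the run):
1. the larger wrench sits down over the tap's square (z of wrench in the frame of tap between 0.04 and 0.051 m and horizontal distance between wrench and tap_top below 0.005 m and angle between wrench's own z axis and vertical below 0.12 rad), for 0.2 s.
2. half a turn of thread chased: its end has gone round to the other side of the hole (0.38 to 0.62 turn) (distance of thread_end from where it was at the start of the episode above 0.0186 m), for 0.05 s.
3. tap backed off a quarter turn (at least 63 degrees), with the thread's end still there (0.38 to 0.62 turn) (angle between the x axis of tap and the x axis of thread_end, either way round above 1.1 rad and distance of thread_end from where it was at the start of the episode above 0.0186 m), for 0.05 s.
4. half a turn forward again: the thread's end has come on towards three quarters of a turn (at least 0.64) (distance of thread_end from where it was at the start of the episode below 0.018 m), for 0.05 s.
5. tap backed off a quarter turn again (at least 63 degrees), with 0.64 to 0.85 turn chased so far (angle between the x axis of tap and the x axis of thread_end, either way round above 1.1 rad and distance of thread_end from where it was at the start of the episode between 0.0091 and 0.018 m), for 0.05 s.
At the end, for the whole second after the job is handed in: The tap and the thread at the bottom of the hole (thread within about 0.15 rad, tap within about 0.5 rad), the larger wrench released and at rest on the square: underside 40 to 51 mm above the tap's origin, within 5 mm of its axis, tilted less than 7 degrees; nothing else shifted more than 30 mm (all of step 1 and z of thread_end in the frame of vise below 0.04806 m and z of tap_top in the frame of vise below 0.14716 m and linear speed of wrench below 0.02 m/s); the robot touches nothing.
It fails at once if the smaller wrench, the cast, the nipple or the paste tin is shifted more than 30 mm (distance of any of small_wrench, cast, nipple, paste_tin from where it was at the start of the episode above 0.03 m).
It fails at once if the tap is forced: more than 75 N between wrench and tap, which comes of a moment of about 0.4 N m (contact force between wrench and tap above 75 N).
It also fails if it takes over 72 s, if anything falls off the work surface, if the arm or the gripper's body presses on something with over 40 N, if the wrist force passes 120 N, or if a joint passes its speed limit or range.

## Working session

There is one attempt and no reset: what is moved stays moved. The work goes in short steps, Python scripts to look and compute and a tool call to move; the robot and the scene stay as the last step left them, time stands still between calls to the robot, and variables do not carry over. Pictures are saved under pics/ and viewed, at most 13 in all, crops included, and the job is handed in when it is done.

Besides the shell and the picture viewer there is one more tool, called after "Call:" as name(argument=value, ...) on one line, values as JSON. drive_tool: Moves the arm, as the interface text tells. Its arguments: {"type":"object","properties":{"moves":{"type":"string"},"squeeze":{"type":"number"}},"required":["moves"]}

```bash
mkdir -p pics; cat > h.py <<'E'
import numpy as np, cv2
from workcell import sensors, snapshot, ticket, trace, landmark_of, bot
def ray(p,rc):
    d=np.array([(rc[1]-p["cx"])/p["fx"],(rc[0]-p["cy"])/p["fy"]]);u=d.copy()
    for _ in range(20): u=d/(1+p["k1"]*(u@u))
    T=np.array(p["cam_to_world"]);v=T[:3,:3]@np.array([u[0],-u[1],-1]);return T[:3,3],v/np.linalg.norm(v)
def atz(p,rc,z):
    o,v=ray(p,rc);return o+v*(z-o[2])/v[2]
def proj(p,X):
    T=np.array(p["cam_to_world"]);c=T[:3,:3].T@(np.array(X)-T[:3,3]);u=np.array([c[0],-c[1]])/-c[2]
    u=u*(1+p["k1"]*(u@u));return np.array([p["cy"]+p["fy"]*u[1],p["cx"]+p["fx"]*u[0]])
def tri(a,b):
    (o1,v1),(o2,v2)=a,b
    A=np.stack([v1,-v2],1);s=np.linalg.lstsq(A,o2-o1,rcond=None)[0]
    x,y=o1+s[0]*v1,o2+s[1]*v2;return (x+y)/2,np.linalg.norm(x-y)
def save(n,px): cv2.imwrite("pics/"+n,cv2.cvtColor(np.ascontiguousarray(px),cv2.COLOR_RGB2BGR))
E
python3 - <<'E'
from h import *
np.set_printoptions(precision=4,suppress=True)
P={n:snapshot(n) for n in("top","side")}
for n,p in P.items():
    save(n+"0.png",p["pixels"]);print(n,np.array(p["cam_to_world"])[:3,3],p["fx"])
    for k in "vise tap tap_top wrench small_wrench cast nipple paste_tin".split():
        L=landmark_of(p,k);print(k,[(np.round(l["point"]),round(l["p"],2),atz(p,l["point"],.149 if k=="tap_top" else .084 if k=="tap" else 0)) for l in L[:3]])
E
```

```text
top [0.2556 0.0605 1.2631] 429.2687396205668
vise [(array([283., 393.]), 0.9, array([ 0.2576, -0.282 ,  0.    ])), (array([182., 321.]), 0.58, array([ 0.5775, -0.1026,  0.    ]))]
tap [(array([179., 323.]), 0.53, array([ 0.5652, -0.0991,  0.084 ])), (array([281., 401.]), 0.48, array([ 0.2599, -0.283 ,  0.084 ]))]
tap_top [(array([151., 255.]), 0.55, array([0.6411, 0.0857, 0.149 ])), (array([282., 406.]), 0.53, array([ 0.255 , -0.2756,  0.149 ])), (array([224., 192.]), 0.51, array([0.4555, 0.2672, 0.149 ]))]
wrench [(array([248., 130.]), 0.84, array([0.4235, 0.4818, 0.    ])), (array([293., 210.]), 0.82, array([0.2729, 0.2507, 0.    ])), (array([206., 246.]), 0.66, array([0.5217, 0.1293, 0.    ]))]
small_wrench [(array([222., 189.]), 0.64, array([0.4877, 0.3018, 0.    ]))]
cast [(array([223., 423.]), 0.84, array([ 0.4254, -0.3974,  0.    ]))]
nipple [(array([150., 254.]), 0.41, array([0.6955, 0.0944, 0.    ]))]
paste_tin [(array([161., 205.]), 0.69, array([0.6737, 0.2467, 0.    ]))]
side [0.3734 0.8368 0.7614] 439.66548570557165
vise [(array([192., 352.]), 0.72, array([ 0.2616, -0.256
[... 326 characters left out ...]
1, -0.1117,  0.149 ])), (array([220., 245.]), 0.64, array([0.5256, 0.0884, 0.149 ])), (array([146., 362.]), 0.47, array([ 0.249, -0.27 ,  0.149]))]
wrench [(array([330., 357.]), 0.78, array([0.2715, 0.2525, 0.    ])), (array([282., 250.]), 0.75, array([0.5149, 0.1321, 0.    ]))]
small_wrench [(array([345., 251.]), 0.7, array([0.4876, 0.307 , 0.    ])), (array([166., 299.]), 0.27, array([ 0.4287, -0.3899,  0.    ]))]
cast [(array([168., 300.]), 0.73, array([ 0.4261, -0.3784,  0.    ]))]
nipple [(array([194., 243.]), 0.5, array([ 0.5862, -0.2156,  0.    ])), (array([265., 179.]), 0.45, array([ 0.6982,  0.0926, -0.    ]))]
paste_tin [(array([311., 175.]), 0.72, array([0.6688, 0.236 , 0.    ]))]
```

```bash
ls pics
```

```text
side0.png
top0.png
```

View pics/top0.png

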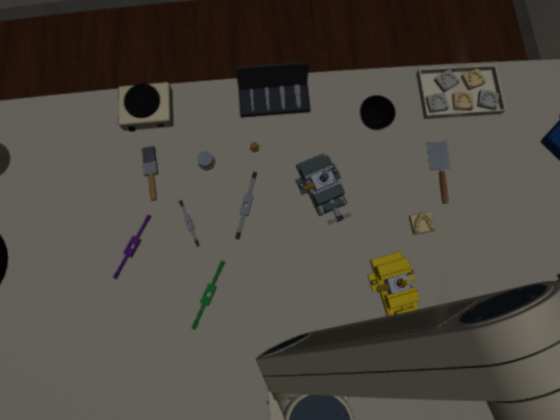

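View pics/side0.png

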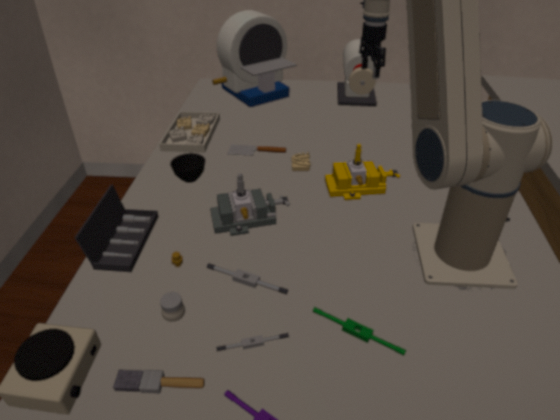

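Top view: the candidates for the wrench are the grey long one (206,246), the grey short one (222,189), the green one (293,210) and the purple one (248,130). I choose the grey long one. The grey vise is at (182,321) and the yellow decoy at (283,393). Next I measure closely and check in crops.

```bash
cat > meas.py <<'E'
from h import *
np.set_printoptions(precision=4,suppress=True)
P={n:snapshot(n) for n in("top","side")}
for n,p in P.items():
  for k in("wrench","small_wrench"):
    for l in trace(p,k)[:4]:
        rc=np.argwhere(l["pixels"])
        X=np.array([atz(p,r,.008) for r in rc])[:,:2]
        (c,s,a)=cv2.minAreaRect(X.astype(np.float32)*1000)
        m=X.mean(0);w,v=np.linalg.eigh(np.cov((X-m).T));d=v[:,1];t=(X-m)@d
        print(n,k,round(l["p"],2),np.round(l["point"]),"mean",m,"mid",m+d*(t.max()+t.min())/2,"len",t.max()-t.min(),"ang",np.arctan2(d[1],d[0])%np.pi)
  for l in trace(p,"tap")[:2]:
    rc=np.argwhere(l["pixels"]);print(n,"tapmask",round(l["p"],2),np.round(l["point"]),len(rc),rc.min(0),rc.max(0))
  for k in("tap_top","tap","thread_end","vise"):
    print(n,k,[(np.array(l["point"]),round(l["p"],2)) for l in landmark_of(p,k)[:4]])
p,q=P["top"],P["side"]
def crop(p,r,c,h=45,w=45,f=8): return cv2.resize(p["pixels"][r-h//2:r+h//2+1,c-w//2:c+w//2+1],None,fx=f,fy=f,interpolation=cv2.INTER_CUBIC)
a=np.hstack([crop(p,178,322),crop(q,185,241)]);b=np.hstack([crop(p,206,246,29,45),crop(q,278,247,29,45)])
save("crop1.png",np.clip(np.vstack([a,b]).astype(int)*1.6,0,255).astype(np.uint8))
E
python3 meas.py
```

```text
top wrench 0.72 [208. 241.] mean [0.5211 0.1305] mid [0.5234 0.1297] len 0.20555097438787565 ang 2.8131509573708455
top small_wrench 0.7 [221. 187.] mean [0.4883 0.3056] mid [0.4823 0.3035] len 0.13527997857848856 ang 0.3380958671167975
top tapmask 0.71 [159. 203.] 275 [151 197] [169 214]
top tapmask 0.54 [178. 324.] 69 [171 320] [181 327]
top tap_top [(array([282.3, 408.5]), 0.64), (array([172.2, 330.9]), 0.42)]
top tap [(array([180.4, 323.7]), 0.61), (array([283.3, 398.4]), 0.49)]
top thread_end []
top vise [(array([283.3, 394.4]), 0.86)]
side wrench 0.85 [330. 359.] mean [0.2694 0.2581] mid [0.2733 0.256 ] len 0.21327576952168165 ang 2.653771269113085
side wrench 0.8 [410. 250.] mean [0.4715 0.447 ] mid [0.4734 0.4461] len 0.10906271403735232 ang 2.683716053346001
side wrench 0.79 [279. 251.] mean [0.5232 0.1305] mid [0.5258 0.1296] len 0.2162447954656045 ang 2.8120885523984467
side small_wrench 0.77 [344. 252.] mean [0.4841 0.3044] mid [0.4848 0.3047] len 0.14587966340734076 ang 0.3342064647681564
side small_wrench 0.64 [306. 171.] mean [0.6761 0.2299] mid [0.6768 0.2286] len 0.08826063080034031 ang 2.0445404667040785
side tapmask 0.63 [187. 241.] 169 [174 237] [197 246]
side tap_top [(array([145.1, 359.5]), 0.61), (array([343.7, 252.1]), 0.46), (array([170.4, 237.1]), 0.44)]
side tap [(array([161.6, 356.6]), 0.6), (array([194.5, 242.6]), 0.45)]
side thread_end [(array([173.5, 352.6]), 0.56), (array([205.3, 238.8]), 0.46)]
side vise [(array([222.6, 244.9]), 0.9), (array([190.4, 351.3]), 0.73)]
```

View pics/crop1.png

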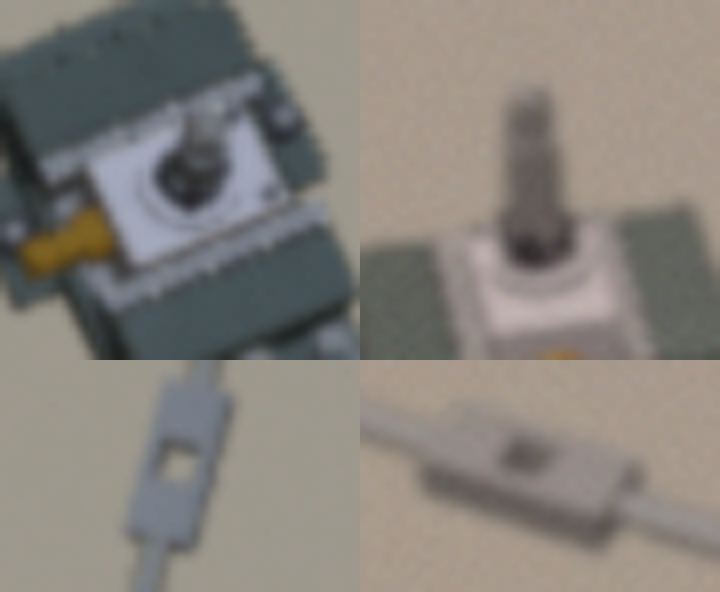

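The crop shows the grey long wrench with its eye at about row 204, col 246 in the top view. Its length is about 0.21 m against 0.14 m for the short one, so the choice holds. The tap's end is at about (170.5,325.3) in the top view and (174.4,239.8) in the side view.

```bash
cat > m2.py <<'E'
from h import *
from scipy.spatial.transform import Rotation as R
np.set_printoptions(precision=4,suppress=True)
A={}
for n in("top","side"):
    S=[snapshot(n) for _ in range(8)];A[n]=S[0];S[0]["avg"]=np.mean([s["pixels"].astype(float) for s in S],0)
p,q=A["top"],A["side"]
print("tap top",tri(ray(p,[170.5,325.3]),ray(q,[174.4,239.8])))
print("tap base",tri(ray(p,[177.75,323.25]),ray(q,[192.2,241])))
print("eye top",[atz(p,[204.25,246.],z) for z in(.0,.008,.016)])
def crop(p,r,c,h=24,w=24,f=15): return cv2.resize(p["avg"][r-h//2:r+h//2,c-w//2:c+w//2],None,fx=f,fy=f,interpolation=cv2.INTER_CUBIC)
c=np.hstack([crop(p,172,325),crop(q,178,240)]);c=(c-40)*1.7
save("crop2.png",np.clip(c,0,255).astype(np.uint8))
o=sensors.get_obs();T=R.from_rotvec(o["ee_rot"]).as_matrix();print(T,o["q"],o["t"],o["force"],o["torque"],bot.hold_point_z)
E
python3 m2.py
```

```text
tap top (array([ 0.5695, -0.0988,  0.1477]), np.float64(0.002634224011448291))
tap base (array([ 0.5674, -0.0988,  0.091 ]), np.float64(0.002460038861924677))
eye top [array([0.5274, 0.1292, 0.    ]), array([0.5257, 0.1287, 0.008 ]), array([0.524 , 0.1283, 0.016 ])]
[[ 0.9391  0.3436 -0.    ]
 [ 0.3436 -0.9391 -0.    ]
 [-0.      0.     -1.    ]] [-1.239   0.4231  1.6299 -0.      1.0886 -0.019 ] 2.5 [0.2664 0.6356 0.1539] [0.014  0.0358 0.0198] 0.0187
```

View pics/crop2.png

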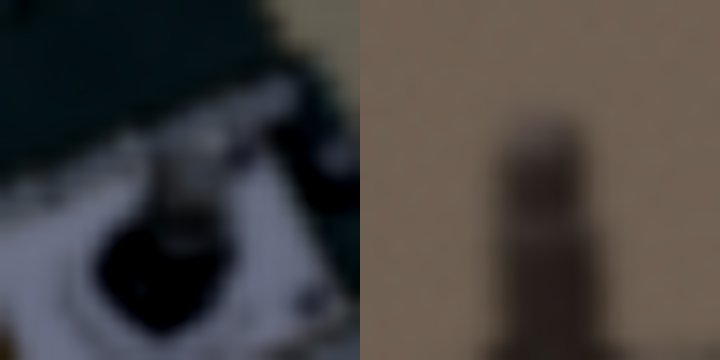

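Call:
drive_tool(moves="0 0 0.98 0.396 0.9185 0 0;0 0 0.98 0.396 0.9185 0 0;0 0 0.98 0.396 0.9185 0 0;0 0 0.98 0.396 0.9185 0 0;0 0 0.98 0.396 0.9185 0 0;0 0 0.98 0.396 0.9185 0 0;0 0 0.98 0.396 0.9185 0 0;0 0 0.98 0.396 0.9185 0 0;0 0 0.98 0.396 0.9185 0 0;0 0 0.98 0.396 0.9185 0 0;0 0 0.98 0.396 0.9185 0 0;0 0 0.98 0.396 0.9185 0 0;0 0 0.98 0.396 0.9185 0 0;0 0 0.98 0 0 -0.5 0;0 0 0.98 0 0 -0.5 0;0 0 0.98 0 0 -0.5 0;0 0 0.98 0 0 -0.5 0;0 0 0.98 0 0 -0.4 0;0 0 0 0 0 0 0")

```text
t: 4.88
tcp_pos: [0.5224, 0.1292, 0.0859]
ee_rot: [-0.514, -3.096, 0.002]
force: [-0.6, 0.4, 0.2]
opening: 0.999
grasp_force: 0.0
```

```bash
cat > st.py <<'E'
from h import *
from scipy.spatial.transform import Rotation as R
np.set_printoptions(precision=4,suppress=True)
o=sensors.get_obs();T=R.from_rotvec(o["ee_rot"]).as_matrix()
print("t",o["t"],"tcp",np.array(o["tcp_pos"]),"yaw",np.degrees(np.arctan2(T[1,0],T[0,0])),"tilt z",T[:,2],"q",np.array(o["q"]),"F",np.array(o["force"]),"M",np.array(o["torque"]),"op",o["opening"],"g",o["grasp_force"])
E
cat > look.py <<'E'
import sys
from st import *
p=snapshot("side");q=snapshot("top")
for n,x in(("s",p),("t",q)):
  for k in("wrench",):
    for l in trace(x,k)[:4]:
        rc=np.argwhere(l["pixels"]);print(n,round(l["p"],2),np.round(l["point"]),rc.min(0),rc.max(0))
def crop(p,X,h=60,w=60,f=6):
    r,c=np.round(proj(p,X)).astype(int);print("crop at",r-h//2,c-w//2);return cv2.resize(p["pixels"][r-h//2:r+h//2,c-w//2:c+w//2],None,fx=f,fy=f,interpolation=cv2.INTER_CUBIC)
X=eval(sys.argv[2]);c=np.hstack([crop(q,X),crop(p,X)]).astype(float)*1.6
save(sys.argv[1],np.clip(c,0,255).astype(np.uint8))
E
python3 look.py c3.png "[.524,.1295,.04]"
```

```text
t 4.875 tcp [0.5224 0.1292 0.0859] yaw 161.1488804875955 tilt z [-0.0035 -0.0008 -1.    ] q [ 0.2204  0.5152  1.9059  0.      0.7241 -1.0214] F [-0.5923  0.3846  0.1616] M [ 0.0133 -0.0107  0.0291] op 0.9992545176261997 g 0.0
s 0.94 [329. 357.] [307 313] [354 405]
s 0.72 [278. 250.] [263 207] [293 288]
s 0.68 [411. 248.] [391 225] [419 277]
t 0.59 [247. 134.] [215 117] [270 150]
crop at 173 215
crop at 238 216
```

View pics/c3.png

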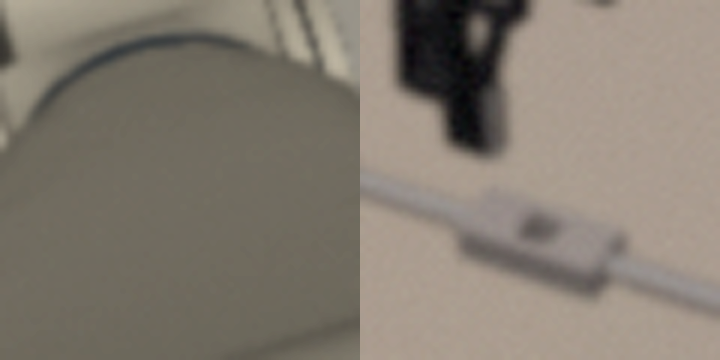

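The crop shows the near finger tip at about (263,236) and the wrench eye at about (276,246) in the side view. The arm hides the wrench from the top camera. I check the projection against the fingers.

```bash
python3 - <<'E'
from st import *
p=snapshot("side")
X=np.array(o["tcp_pos"]);y=T[:,1]
for s in(-1,1):
  for d in(.0425,.05): print(s,d,proj(p,X+s*d*y+[0,0,.013]))
print("eye pred",[proj(p,[*xy,.016]) for xy in((.524,.1295),(.5257,.1287),(.5232,.1305))])
print("eye seen", atz(p,[238+226/6-.5,216+180/6-.5],.016), atz(p,[238+226/6-.5,216+180/6-.5],.012))
E
```

```text
t 5.075 tcp [0.5245 0.1297 0.0885] yaw 161.1104866749047 tilt z [ 0.0019  0.0004 -1.    ] q [ 0.2204  0.5113  1.904  -0.      0.7243 -1.0207] F [-0.446   0.5892  0.2793] M [-0.0518  0.0556  0.0063] op 1.002184672395059 g 0.0
-1 0.0425 [237.2289 252.4427]
-1 0.05 [235.2607 253.9238]
1 0.0425 [261.0597 234.5106]
1 0.05 [263.3058 232.8205]
eye pred [array([275.7182, 246.1684]), array([275.4246, 245.5014]), array([276.0496, 246.4426])]
eye seen [0.5258 0.1279 0.016 ] [0.5266 0.1241 0.012 ]
```

Call:
drive_tool(moves="0 0 0 0 0 -0.5 0;0 0 0 0 0 -0.5 0;0 0 0 0 0 -0.3 0;0 0 0 0 0 -0.13 0;0 0 0 0 0 0 0;0 0 0 0 0 0 0.6;0 0 0 0 0 0 0.8;0 0 0 0 0 0 1;0 0 0 0 0 0 1;0 0 0 0 0 0 1;0 0 0 0 0 0 1;0 0 0 0 0 0 1", squeeze=35)

```text
t: 6.62
tcp_pos: [0.5241, 0.1296, 0.0021]
ee_rot: [0.513, 3.099, 0.001]
force: [0.1, 0.1, 6.5]
opening: 0.294
grasp_force: 34.9
```

```bash
python3 st.py
```

```text
t 6.625 tcp [0.5241 0.1296 0.0021] yaw 161.2167429641869 tilt z [ 0.0009  0.0002 -1.    ] q [ 0.2204  0.6658  1.9164 -0.      0.5585 -1.0226] F [0.091  0.1045 6.4873] M [-0.0168  0.0665 -0.0503] op 0.2939616803027372 g 34.91680070757866
```

Call:
drive_tool(moves="0 0 0 0 0 0.6 1;0 0 0 0 0 0.9 1;0 0 0 0 0 0.9 1;0 0 0.5 0 0 0.65 1;0 0 0.67 0.1 -0.5 0 1;0 0 0.67 0.142 -0.7 0 1;0 0 0.67 0.15 -0.8 0 1;0 0 0.67 0.15 -0.8 0 1;0 0 0.67 0.1 -0.6 0 1;0 0 0 0.1 -0.407 0 1;0 0 0 0 0 0 1;0 0 0 0 0 0 1")

```text
t: 8.12
tcp_pos: [0.5675, -0.0984, 0.184]
ee_rot: [0.328, -3.123, -0.001]
force: [-0.3, 0.4, -3.0]
opening: 0.294
grasp_force: 36.0
```

```bash
python3 look.py c4.png "[.5685,-.0988,.16]"
```

```text
t 8.125 tcp [ 0.5675 -0.0984  0.184 ] yaw -167.99449405032436 tilt z [-0.0014  0.0006 -1.    ] q [-0.1924  0.4116  1.7753  0.0003  0.9561 -1.9729] F [-0.3037  0.3886 -2.9547] M [0.0582 0.0286 0.0195] op 0.29443642427679195 g 35.97527951002121
s 0.93 [160. 246.] [153 197] [165 279]
s 0.7 [409. 250.] [391 225] [419 276]
s 0.69 [328. 357.] [306 312] [354 405]
t 0.85 [293. 205.] [261 192] [328 224]
t 0.64 [247. 132.] [215 113] [278 150]
crop at 140 296
crop at 140 209
```

View pics/c4.png

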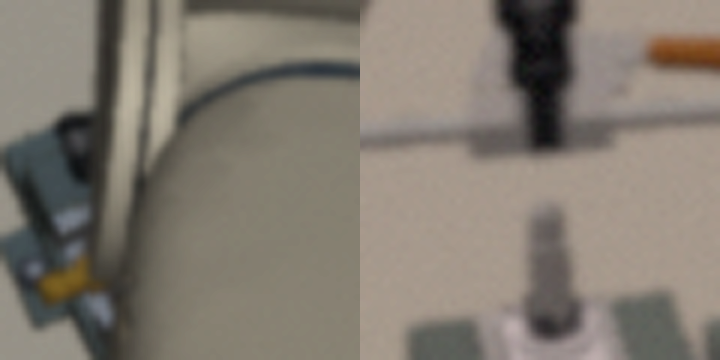

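```bash
python3 - <<'E'
from st import *
p=snapshot("side");q=snapshot("top")
for rc in([170.5,325.3],[169.8,325]): print("top tip",atz(q,rc,.147))
print("top base",atz(q,[177.75,323.25],.09),atz(q,[177.75,323.25],.098))
for z in(.147,.149): print("side tip",atz(p,[174.4,239.8],z),atz(p,[173.5,239.8],z))
print("pred rows", [proj(p,[.5685,y,z]) for y in(-.0988,-.1048) for z in (.146,.149)])
X=np.array(o["tcp_pos"]);x,y=T[:,0],T[:,1]
for a in(-.03,.03):
  print("block near bottom",proj(p,X+a*x+ (-.013)*y+[0,0,-.002]),proj(p,X+a*x+.013*y+[0,0,-.002]))
g=p["pixels"].astype(float).sum(2)
for c in(231,232,249,250): print(c,g[150:176,c].astype(int))
for c in(238,239,240,241): print(c,g[168:182,c].astype(int))
E
```

```text
t 8.325 tcp [ 0.568  -0.098   0.1844] yaw -167.91528087524694 tilt z [-0.0003  0.0002 -1.    ] q [-0.1915  0.4112  1.7748  0.0001  0.956  -1.9733] F [ 0.1553 -0.808  -2.664 ] M [-0.035   0.0239  0.0274] op 0.2938239289773886 g 35.97538501024246
top tip [ 0.571  -0.0989  0.147 ]
top tip [ 0.5731 -0.0983  0.147 ]
top base [ 0.5664 -0.099   0.09  ] [ 0.5643 -0.0979  0.098 ]
side tip [ 0.5683 -0.0994  0.147 ] [ 0.569  -0.1036  0.147 ]
side tip [ 0.5677 -0.0963  0.149 ] [ 0.5684 -0.1005  0.149 ]
pred rows [array([174.8434, 239.7125]), array([173.8617, 239.6385]), array([173.5791, 240.0935]), array([172.5997, 240.0204])]
block near bottom [161.0922 226.9348] [166.4651 227.171 ]
block near bottom [159.3879 250.4891] [164.7096 251.1707]
231 [258 259 264 266 252 259 262 264 260 256 230 201 173 178 180 203 242 272
 286 286 287 286 286 288 289 289]
232 [232 228 244 248 242 251 260 260 260 252 227 197 181 173 175 199 244 279
 285 285 289 288 287 291 282 285]
249 [262 268 268 259 263 264 266 266 253 223 193 185 177 192 220 267 286 287
 288 286 285 288 288 286 287 286]
250 [263 264 264 266 264 259 266 271 254 228 193 194 207 217 241 272 282 283
 285 287 286 288 287 286 287 290]
238 [283 290 289 285 283 276 260 246 221 199 187 195 197 202]
239 [285 283 289 285 277 274 256 241 207 184 180 184 185 197]
240 [288 288 292 286 281 266 246 227 201 181 178 181 188 191]
241 [288 287 288 287 281 271 243 216 196 184 178 180 184 191]
```

Call:
drive_tool(moves="0 0 0 0 0 -0.25 1;0 0 0 0 0 -0.2 1;0 0 0 0 0 -0.07 1;0 0 0 0 0 -0.03 1;0 0 0 0 0 -0.02 1;0 0 0 0 0 0 1")

```text
t: 9.18
tcp_pos: [0.5684, -0.0989, 0.1505]
ee_rot: [-0.329, 3.124, -0.0]
force: [-0.4, -0.6, -2.5]
opening: 0.293
grasp_force: 35.9
```

```bash
python3 look.py c5.png "[.5685,-.0988,.15]"
```

```text
t 9.175 tcp [ 0.5684 -0.0989  0.1505] yaw -167.984398674757 tilt z [ 0.0004 -0.0001 -1.    ] q [-0.193   0.4583  1.7946  0.      0.8882 -1.9735] F [-0.3776 -0.5783 -2.5085] M [ 0.0216  0.0068 -0.0213] op 0.2931966314562568 g 35.92632494866848
s 0.91 [331. 356.] [307 312] [354 405]
s 0.88 [172. 238.] [165 198] [177 280]
s 0.57 [409. 250.] [390 225] [419 277]
t 0.91 [246. 130.] [216 113] [277 150]
t 0.89 [294. 208.] [260 192] [329 224]
crop at 141 295
crop at 144 210
```

View pics/c5.png

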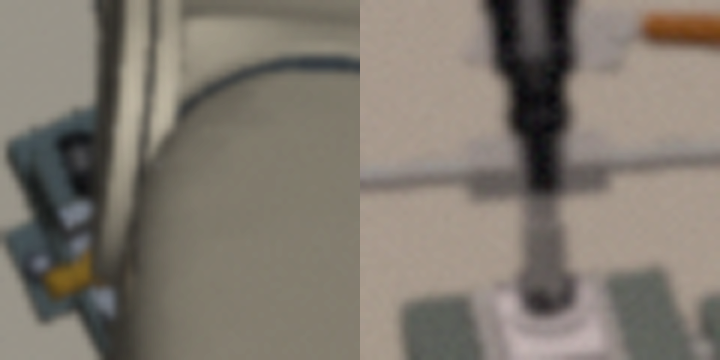

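Side crop: the block is just above the tap and the tap's axis is within about 1–2 mm of the block's middle. Next I probe down gently.

Call:
drive_tool(moves="0 0 0 0 0 -0.02 1;0 0 0 0 0 -0.02 1;0 0 0 0 0 0 1", squeeze=30)

```text
t: 9.75
tcp_pos: [0.5682, -0.0989, 0.1479]
ee_rot: [0.329, -3.124, -0.0]
force: [-0.6, 0.0, -1.9]
opening: 0.293
grasp_force: 36.0
```

```bash
python3 st.py
```

```text
t 9.75 tcp [ 0.5682 -0.0989  0.1479] yaw -167.98333943449882 tilt z [-0.  0. -1.] q [-0.193   0.4621  1.7961  0.      0.8834 -1.9735] F [-0.6374  0.0452 -1.9046] M [ 0.018  -0.0075  0.0091] op 0.2929953350983449 g 36.01706050336361
```

Call:
drive_tool(moves="0 0 0 0 0 -0.02 1;0 0 0 0 0 -0.02 1;0 0 0 0 0 0 1")

```text
t: 10.12
tcp_pos: [0.5683, -0.0989, 0.1455]
ee_rot: [-0.329, 3.124, -0.0]
force: [-0.5, -0.7, -1.2]
opening: 0.291
grasp_force: 36.2
```

```bash
python3 st.py
```

```text
t 10.125 tcp [ 0.5683 -0.0989  0.1455] yaw -167.98377982814543 tilt z [ 0.0002 -0.     -1.    ] q [-0.193   0.4654  1.7973  0.      0.8786 -1.9735] F [-0.473  -0.7263 -1.1859] M [ 0.0421 -0.0701 -0.0186] op 0.29107720594125397 g 36.2104332447052
```

Call:
drive_tool(moves="0 0 0 0 0 -0.02 1;0 0 0 0 0 -0.01 1;0 0 0 0 0 0 1")

```text
t: 10.5
tcp_pos: [0.5683, -0.0989, 0.1437]
ee_rot: [-0.329, 3.124, -0.0]
force: [0.5, 0.2, -1.0]
opening: 0.295
grasp_force: 36.2
```

```bash
python3 st.py
```

```text
t 10.5 tcp [ 0.5683 -0.0989  0.1437] yaw -167.98080432692032 tilt z [ 0.0001 -0.     -1.    ] q [-0.1929  0.4681  1.7983  0.      0.8751 -1.9735] F [ 0.495   0.1874 -1.031 ] M [ 0.0636 -0.0808  0.0129] op 0.2951777430371851 g 36.249388977885246
```

Call:
drive_tool(moves="0 0 0 0 0 -0.02 1;0 0 0 0 0 -0.01 1;0 0 0 0 0 0 1")

```text
t: 10.88
tcp_pos: [0.5682, -0.0989, 0.1418]
ee_rot: [0.329, -3.124, -0.0]
force: [0.7, -0.5, -1.5]
opening: 0.294
grasp_force: 36.2
```

```bash
python3 st.py; python3 look.py c6.png "[.5685,-.0988,.15]"
```

```text
t 10.875 tcp [ 0.5682 -0.0989  0.1418] yaw -167.98117450560997 tilt z [-0.0001  0.     -1.    ] q [-0.193   0.4709  1.7993  0.      0.8715 -1.9735] F [ 0.7078 -0.5232 -1.5494] M [-0.0199 -0.0513  0.014 ] op 0.29412439409574875 g 36.15419045090675
t 10.875 tcp [ 0.5682 -0.0989  0.1418] yaw -167.98117450560997 tilt z [-0.0001  0.     -1.    ] q [-0.193   0.4709  1.7993  0.      0.8715 -1.9735] F [ 0.7078 -0.5232 -1.5494] M [-0.0199 -0.0513  0.014 ] op 0.29412439409574875 g 36.15419045090675
s 0.69 [173. 249.] [169 200] [179 280]
s 0.6 [331. 356.] [308 313] [354 405]
s 0.59 [410. 250.] [390 225] [419 277]
t 0.79 [292. 209.] [261 193] [328 223]
t 0.78 [247. 133.] [215 113] [278 150]
crop at 141 295
crop at 144 210
```

View pics/c6.png

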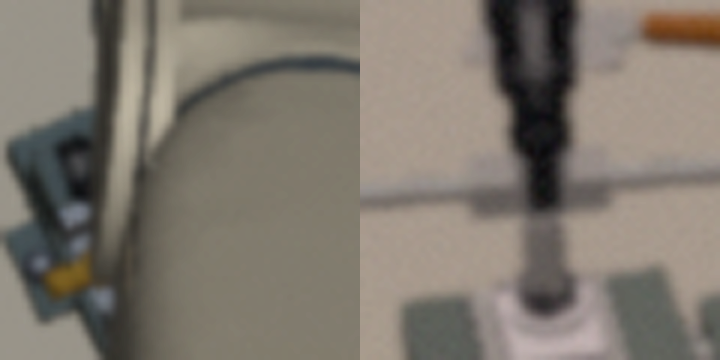

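The block is following down over the tap and the forces stay small, so I continue to the shoulder.

Call:
drive_tool(moves="0 0 0 0 0 -0.02 1;0 0 0 0 0 -0.02 1;0 0 0 0 0 -0.02 1;0 0 0 0 0 0 1")

```text
t: 11.58
tcp_pos: [0.5682, -0.0989, 0.1382]
ee_rot: [0.329, -3.124, -0.0]
force: [1.3, 0.3, -1.5]
opening: 0.293
grasp_force: 36.1
```

```bash
python3 st.py
```

```text
t 11.575 tcp [ 0.5682 -0.0989  0.1382] yaw -167.9780367301122 tilt z [-0.0001  0.     -1.    ] q [-0.193   0.4761  1.8011 -0.      0.8645 -1.9736] F [ 1.3487  0.2539 -1.4896] M [ 0.0689 -0.1335 -0.0331] op 0.2932568262485983 g 36.09543912112713
```

Call:
drive_tool(moves="0 0 0 0 0 -0.02 1;0 0 0 0 0 -0.02 1;0 0 0 0 0 -0.02 1;0 0 0 0 0 0 1")

```text
t: 12.08
tcp_pos: [0.5681, -0.0989, 0.1346]
ee_rot: [0.329, -3.124, -0.0]
force: [0.6, -0.5, -1.7]
opening: 0.296
grasp_force: 36.1
```

```bash
python3 st.py
```

```text
t 12.075 tcp [ 0.5681 -0.0989  0.1346] yaw -167.97850166732093 tilt z [-0.0001  0.     -1.    ] q [-0.193   0.4814  1.8029 -0.      0.8574 -1.9735] F [ 0.6497 -0.5081 -1.7354] M [ 0.0678 -0.1558 -0.0538] op 0.29560684437723894 g 36.07951059937477
```

Call:
drive_tool(moves="0 0 0 0 0 -0.02 1;0 0 0 0 0 -0.015 1;0 0 0 0 0 0 1;0 0 0 0 0 -0.01 1;0 0 0 0 0 0 1")

```text
t: 12.7
tcp_pos: [0.5682, -0.0989, 0.132]
ee_rot: [0.329, -3.124, -0.0]
force: [0.1, -0.0, -0.6]
opening: 0.29
grasp_force: 36.2
```

```bash
python3 st.py
```

```text
t 12.7 tcp [ 0.5682 -0.0989  0.132 ] yaw -167.97951161652372 tilt z [-0.  0. -1.] q [-0.193   0.4852  1.8041 -0.      0.8523 -1.9736] F [ 0.1241 -0.0249 -0.6011] M [-0.0063 -0.1067 -0.0588] op 0.2896963465740518 g 36.161581948399544
```

Call:
drive_tool(moves="0 0 0 0 0 -0.01 1;0 0 0 0 0 -0.01 1;0 0 0 0 0 0 1")

```text
t: 13.08
tcp_pos: [0.5684, -0.099, 0.1316]
ee_rot: [-0.329, 3.124, -0.0]
force: [-1.9, 0.7, 5.4]
opening: 0.291
grasp_force: 37.1
```

```bash
python3 st.py; python3 look.py c7.png "[.5685,-.0988,.14]"
```

```text
t 13.075 tcp [ 0.5684 -0.099   0.1316] yaw -167.9798130277934 tilt z [ 0.0006 -0.0001 -1.    ] q [-0.193   0.4859  1.8042 -0.      0.8509 -1.9735] F [-1.8573  0.6528  5.4466] M [ 0.0659  0.2251 -0.0374] op 0.291437571529758 g 37.05776520073414
t 13.075 tcp [ 0.5684 -0.099   0.1316] yaw -167.9798130277934 tilt z [ 0.0006 -0.0001 -1.    ] q [-0.193   0.4859  1.8042 -0.      0.8509 -1.9735] F [-1.8573  0.6528  5.4466] M [ 0.0659  0.2251 -0.0374] op 0.291437571529758 g 37.05776520073414
s 0.88 [329. 360.] [307 312] [355 405]
s 0.87 [410. 251.] [390 225] [419 276]
s 0.83 [179. 238.] [173 199] [183 280]
t 0.75 [249. 132.] [215 113] [278 150]
t 0.58 [293. 208.] [261 192] [329 224]
crop at 142 295
crop at 147 210
```

View pics/c7.png

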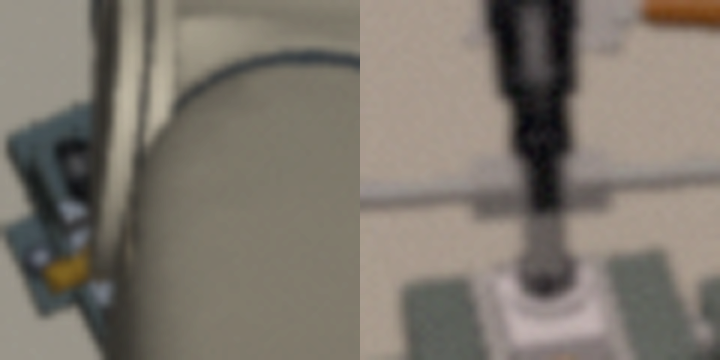

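Seated: the resistance comes at underside ≈ 0.130, which is the shoulder. I release so it settles, lower 3 mm, and re-grip lightly.

Call:
drive_tool(moves="0 0 0 0 0 0 0.4;0 0 0 0 0 0 0.4;0 0 0 0 0 -0.04 0.4;0 0 0 0 0 0 1;0 0 0 0 0 0 1;0 0 0 0 0 0 1;0 0 0 0 0 0 1", squeeze=22)

```text
t: 14.15
tcp_pos: [0.5681, -0.0989, 0.1283]
ee_rot: [0.329, -3.124, -0.0]
force: [-0.4, -0.2, -0.8]
opening: 0.303
grasp_force: 25.9
```

```bash
python3 st.py
```

```text
t 14.15 tcp [ 0.5681 -0.0989  0.1283] yaw -167.98184219403473 tilt z [-0.0003  0.     -1.    ] q [-0.193   0.4905  1.806  -0.      0.8454 -1.9735] F [-0.3846 -0.2261 -0.8166] M [-0.0564  0.077  -0.0235] op 0.30280362483062834 g 25.867824107408524
```

Call:
drive_tool(moves="0 0 -0.5 0 0 0 1;0 0 -0.5 0 0 0 1;0 0 -0.5 0 0 0 1;0 0 -0.5 0 0 0 1;0 0 -0.5 0 0 0 1")

```text
t: 14.78
tcp_pos: [0.568, -0.0986, 0.1283]
ee_rot: [-0.222, -3.133, -0.001]
force: [-0.6, 1.1, -0.8]
opening: 0.292
grasp_force: 25.9
```

```bash
python3 st.py
```

```text
t 14.775 tcp [ 0.568  -0.0986  0.1283] yaw 171.88537112948208 tilt z [-0.0005  0.0005 -1.    ] q [-0.1927  0.4905  1.8061  0.0006  0.8456 -1.6223] F [-0.6038  1.0728 -0.8061] M [0.2851 0.1038 0.065 ] op 0.2924702063706033 g 25.899715907871723
```

Call:
drive_tool(moves="0 0 -0.8 0 0 -0.0006 1;0 0 -0.8 0 0 -0.0006 1;0 0 -0.8 0 0 -0.0006 1;0 0 -0.8 0 0 -0.0006 1;0 0 -0.8 0 0 -0.0006 1;0 0 -0.8 0 0 -0.0006 1;0 0 -0.8 0 0 -0.0006 1;0 0 -0.8 0 0 -0.0006 1;0 0 -0.8 0 0 -0.0006 1;0 0 -0.8 0 0 -0.0006 1")

```text
t: 16.02
tcp_pos: [0.5689, -0.0975, 0.1281]
ee_rot: [1.851, 2.538, 0.004]
force: [3.5, 6.6, -1.5]
opening: 0.298
grasp_force: 25.7
```

```bash
python3 st.py
```

```text
t 16.025 tcp [ 0.5689 -0.0975  0.1281] yaw 107.79899955144208 tilt z [ 0.0014  0.0018 -1.    ] q [-0.1915  0.4912  1.8056  0.0028  0.8438 -0.504 ] F [ 3.507   6.6106 -1.4674] M [ 1.2695 -0.5338  0.1037] op 0.29788081678676553 g 25.713789761066437
```

Call:
drive_tool(moves="0 0 0 0.006 0.012 0 1;0 0 0 0.006 0.012 0 1;0 0 0 0 0 0 1")

```text
t: 16.4
tcp_pos: [0.5691, -0.0971, 0.128]
ee_rot: [1.846, 2.542, 0.001]
force: [2.1, 3.9, -1.8]
opening: 0.3
grasp_force: 25.8
```

```bash
python3 st.py
```

```text
t 16.4 tcp [ 0.5691 -0.0971  0.128 ] yaw 108.02446076272581 tilt z [ 0.0004  0.0004 -1.    ] q [-0.1899  0.4916  1.8048  0.0006  0.8449 -0.5049] F [ 2.0659  3.9103 -1.7623] M [ 0.6738 -0.312   0.0506] op 0.30020871831145907 g 25.764001552015543
```

Call:
drive_tool(moves="0 0 -0.8 0.006 0.01 -0.0006 1;0 0 -0.8 0.006 0.01 -0.0006 1;0 0 -0.8 0 0 -0.0006 1;0 0 -0.8 0 0 -0.0006 1;0 0 -0.8 0 0 -0.0006 1;0 0 -0.8 0 0 -0.0006 1;0 0 -0.8 0 0 -0.0006 1;0 0 -0.8 0 0 -0.0006 1")

```text
t: 17.4
tcp_pos: [0.5706, -0.0967, 0.1279]
ee_rot: [2.764, 1.489, 0.002]
force: [3.9, 0.7, -4.4]
opening: 0.299
grasp_force: 25.5
```

```bash
python3 st.py
```

```text
t 17.4 tcp [ 0.5706 -0.0967  0.1279] yaw 56.61374037563826 tilt z [ 0.0022 -0.0007 -1.    ] q [-0.1884  0.4929  1.803  -0.0003  0.8435  0.3946] F [ 3.8878  0.6886 -4.42  ] M [ 0.1728 -0.8302 -0.0098] op 0.29930337705914134 g 25.469038635492325
```

```bash
cat > ang.py <<'E'
from st import *
for _ in range(3):
    p=snapshot("side")
    o=sensors.get_obs();print("Mz",o["torque"][2],"F",np.array(o["force"]))
for l in trace(p,"wrench")[:5]:
    X=np.array([atz(p,r,.138) for r in np.argwhere(l["pixels"])])[:,:2];m=X.mean(0)
    if np.linalg.norm(m-[.569,-.098])>.05: continue
    w,v=np.linalg.eigh(np.cov((X-m).T));d=v[:,1];t=(X-m)@d
    print(l["p"],m,"len",np.ptp(t),"ang",np.degrees(np.arctan2(d[1],d[0]))%180)
try: print("q tap",[(l["point"],l["p"]) for l in landmark_of(p,"thread_end")])
except Exception as e: print(e)
E
python3 ang.py
```

```text
t 17.4 tcp [ 0.5706 -0.0967  0.1279] yaw 56.61374037563826 tilt z [ 0.0022 -0.0007 -1.    ] q [-0.1884  0.4929  1.803  -0.0003  0.8435  0.3946] F [ 3.8878  0.6886 -4.42  ] M [ 0.1728 -0.8302 -0.0098] op 0.29930337705914134 g 25.469038635492325
Mz 0.05468904086126945 F [ 4.0558  0.3396 -4.4634]
Mz 0.028242018974883435 F [ 4.5686  1.3547 -3.6504]
Mz -0.002983733736633947 F [ 4.8259 -0.5629 -4.3173]
0.85 [ 0.5769 -0.0852] len 0.21468385152207992 ang 56.71107461987377
q tap [([174.9, 354.1], 0.42)]
```

Call:
drive_tool(moves="0 0 -0.8 0.008 0 -0.0006 1;0 0 -0.8 0.008 0 -0.0006 1;0 0 -0.8 0.006 0 -0.0006 1;0 0 -0.8 0 0 -0.0006 1;0 0 -0.8 0 0 -0.0006 1;0 0 -0.8 0 0 -0.0006 1")

```text
t: 18.4
tcp_pos: [0.5715, -0.0971, 0.1277]
ee_rot: [3.1, 0.501, 0.002]
force: [4.3, -2.0, -4.4]
opening: 0.298
grasp_force: 25.5
```

```bash
python3 ang.py
```

```text
t 18.4 tcp [ 0.5715 -0.0971  0.1277] yaw 18.370821656545527 tilt z [ 0.0013 -0.0014 -1.    ] q [-0.1883  0.4946  1.8004 -0.0015  0.845   1.0628] F [ 4.3098 -1.9784 -4.4472] M [-0.472  -0.787   0.1184] op 0.29835739790849447 g 25.471207089722157
Mz 0.057775888782627446 F [ 4.662  -2.9327 -3.7545]
Mz 0.02882332122547398 F [ 4.1649 -2.2068 -3.9765]
Mz 0.05284691414297367 F [ 4.9182 -3.3866 -3.9355]
0.84 [ 0.5749 -0.0965] len 0.20980448656299186 ang 17.848390061780634
q tap [([173.4, 354.1], 0.42), ([203.8, 245.1], 0.39)]
```

Call:
drive_tool(moves="0 0 -0.8 0.008 -0.006 -0.0006 1;0 0 -0.8 0.006 -0.006 -0.0006 1;0 0 -0.8 0 0 -0.0006 1;0 0 0 0 0 0 1;0 0 0.8 0 0 0.0006 1;0 0 0.8 0 0 0.0006 1;0 0 0.8 0 0 0.0006 1;0 0 0.8 0 0 0.0006 1;0 0 0.8 0 0 0.0006 1;0 0 0.8 0 0 0.0006 1")

```text
t: 19.9
tcp_pos: [0.5715, -0.097, 0.1276]
ee_rot: [-2.97, -1.024, 0.001]
force: [3.0, -0.8, -1.6]
opening: 0.295
grasp_force: 25.7
```

```bash
python3 ang.py
```

```text
t 19.9 tcp [ 0.5715 -0.097   0.1276] yaw 38.049345491882455 tilt z [-0.0006  0.0001 -1.    ] q [-0.1887  0.4955  1.7991  0.      0.8476  0.718 ] F [ 3.0004 -0.8488 -1.6375] M [-0.1027 -0.3393 -0.0729] op 0.2946792655579021 g 25.68182548508048
Mz -0.07996169210480027 F [ 2.3431 -1.0528 -2.5312]
Mz -0.04576870833356092 F [ 2.417  -0.649  -3.1938]
Mz -0.023675346396742947 F [ 1.5901 -0.1361 -2.4039]
0.82 [ 0.5722 -0.0956] len 0.20710335365547772 ang 37.22903065766752
q tap [([167.2, 298.7], 0.5), ([202.7, 244.7], 0.47), ([174.5, 354.1], 0.42), ([341.7, 252.0], 0.35)]
```

Call:
drive_tool(moves="0 0 0.8 0 0 0.0006 1;0 0 0.8 0 0 0.0006 1;0 0 0.8 0 0 0.0006 1;0 0 0.8 0 0 0.0006 1;0 0 0.8 0 0 0.0006 1;0 0 0.8 0 0 0.0006 1;0 0 0.8 0 0 0.0006 1;0 0 0.8 0 0 0.0006 1;0 0 0.8 0 0 0.0006 1;0 0 0.4 0 0 0.0006 1;0 0 0 0 0 0 1")

```text
t: 21.52
tcp_pos: [0.5705, -0.0966, 0.1278]
ee_rot: [-2.052, -2.376, 0.002]
force: [-3.8, 1.9, 1.0]
opening: 0.295
grasp_force: 26.1
```

```bash
python3 ang.py
```

```text
t 21.525 tcp [ 0.5705 -0.0966  0.1278] yaw 98.3638164473436 tilt z [-0.0029  0.0007 -1.    ] q [-0.1883  0.4947  1.7999  0.0002  0.8499 -0.3345] F [-3.7938  1.9041  0.9889] M [ 0.211   0.5113 -0.0508] op 0.29501329803575077 g 26.08629036694765
Mz -0.022466805689992778 F [-3.8872  0.8943  0.6766]
Mz -0.025149012012325046 F [-4.4652  1.8706  0.1047]
Mz -0.09436571631451784 F [-4.8932  1.9981  0.965 ]
0.17 [ 0.5538 -0.052 ] len 0.09270578780634188 ang 105.88947748270394
q tap [([173.4, 355.5], 0.58), ([205.2, 244.8], 0.47)]
```

Call:
drive_tool(moves="0 0 -0.8 -0.007 0.003 -0.0006 1;0 0 -0.8 0 0 -0.0006 1;0 0 -0.8 0 0 -0.0006 1;0 0 -0.8 0 0 -0.0006 1;0 0 -0.8 0 0 -0.0006 1;0 0 -0.8 0 0 -0.0006 1;0 0 -0.8 0 0 -0.0006 1;0 0 -0.8 0 0 -0.0006 1;0 0 -0.8 0 0 -0.0006 1;0 0 -0.8 0 0 -0.0006 1;0 0 -0.8 0 0 -0.0006 1;0 0 -0.8 0 0 -0.0006 1;0 0 -0.8 0 0 -0.0006 1;0 0 0 0 0 0 1;0 0 0 0 0 0 0.5;0 0 0 0 0 0 0;0 0 0 0 0 0 0")

```text
t: 23.9
tcp_pos: [0.5715, -0.0967, 0.1277]
ee_rot: [3.114, 0.417, 0.001]
force: [-0.7, -0.2, -0.6]
opening: 0.9
grasp_force: 0.0
```

```bash
python3 ang.py
```

```text
t 23.9 tcp [ 0.5715 -0.0967  0.1277] yaw 15.249697882526885 tilt z [ 0.0004  0.     -1.    ] q [-0.1882  0.4949  1.7998  0.0002  0.8466  1.1163] F [-0.6514 -0.2177 -0.622 ] M [0.0197 0.0105 0.0085] op 0.9003627195696056 g 0.0
Mz -0.055625197781724124 F [-1.027  -0.3673 -0.247 ]
Mz 0.00799864600171715 F [-0.6763  0.8722  0.2212]
Mz 0.011326784913095685 F [0.3733 0.2797 0.1173]
0.79 [ 0.5753 -0.0966] len 0.2054838684283353 ang 14.436933395201294
q tap [([173.1, 355.2], 0.7), ([203.9, 243.2], 0.38)]
```

Call:
drive_tool(moves="0 0 0 0 0 0.35 0;0 0 0 0 0 0.35 0;0 0 1 0 0 0 0;0 0 1 0 0 0 0;0 0 1 0 0 0 0;0 0 1 0 0 0 0;0 0 1 0 0 0 0;0 0 1 0 0 0 0;0 0 1 0 0 0 0;0 0 1 0 0 0 0;0 0 1 0 0 0 0;0 0 1 0 0 0 0;0 0 1 0 0 0 0;0 0 1 0 0 0 0;0 0 1 0 0 0 0;0 0 1 0 0 0 0;0 0 1 0 0 0 0;0 0 1 0 0 0 0;0 0 1 0 0 0 0;0 0 1 0 0 0 0")

```text
t: 26.65
tcp_pos: [0.5713, -0.0968, 0.1695]
ee_rot: [-0.559, -3.091, -0.0]
force: [0.4, 0.4, -0.2]
opening: 1.001
grasp_force: 0.0
```

Call:
drive_tool(moves="0 0 1 0 0 0 0;0 0 1 0 0 0 0;0 0 1 0 0 0 0;0 0 1 0 0 0 0;0 0 0.5 0 0 0 0;0 0 0 0 0 0 0")

```text
t: 27.4
tcp_pos: [0.5713, -0.0968, 0.1695]
ee_rot: [0.415, -3.114, -0.0]
force: [-0.8, 0.6, -0.1]
opening: 0.999
grasp_force: 0.0
```

```bash
python3 ang.py; python3 look.py c8.png "[.57,-.098,.14]"
```

```text
t 27.4 tcp [ 0.5713 -0.0968  0.1695] yaw -164.8155621045688 tilt z [-0.  0. -1.] q [-0.1883  0.4353  1.7776  0.      0.9288 -2.0242] F [-0.8171  0.6405 -0.0722] M [-0.0419 -0.0544 -0.0358] op 0.9985671755526166 g 0.0
Mz 0.02876138202837671 F [-0.3779 -0.4873 -0.789 ]
Mz -0.038219925446389 F [-0.5577  0.1076 -0.7347]
Mz 0.01382743015527196 F [-0.1289  0.2673  0.4831]
0.72 [ 0.5697 -0.0978] len 0.2063768907081912 ang 15.00393231538294
q tap [([174.1, 351.6], 0.61), ([203.6, 244.8], 0.42)]
t 27.65 tcp [ 0.5714 -0.0968  0.1696] yaw -164.82554926294603 tilt z [ 0. -0. -1.] q [-0.1884  0.4353  1.7775  0.      0.9288 -2.024 ] F [-0.9284  0.3621 -0.4222] M [-0.0277  0.0258 -0.0031] op 1.0024756738442426 g 0.0
s 0.8 [329. 356.] [307 313] [353 404]
s 0.79 [178. 242.] [171 200] [183 280]
s 0.65 [411. 253.] [391 225] [419 277]
t 0.97 [250. 128.] [216 113] [278 150]
t 0.93 [294. 205.] [261 192] [329 224]
crop at 142 295
crop at 147 209
```

View pics/c8.png

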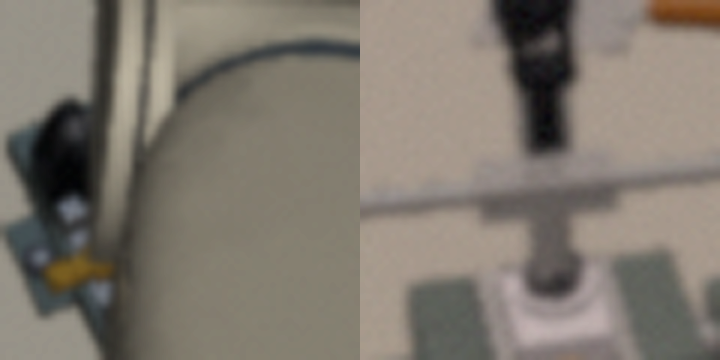

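The side crop shows the wrench sitting level on the tap, block centre at about col 240, with the open fingers above it. I re-grip with a small centring shift.

Call:
drive_tool(moves="0 0 0 -0.023 -0.015 -0.35 0;0 0 0 0 0 -0.346 0;0 0 0 0 0 0 0;0 0 0 0 0 0 0.5;0 0 0 0 0 0 1;0 0 0 0 0 0 1;0 0 0 0 0 0 1;0 0 0 0 0 0 1", squeeze=22)

```text
t: 28.85
tcp_pos: [0.5705, -0.098, 0.1285]
ee_rot: [-0.416, 3.113, -0.001]
force: [-1.0, -1.8, 6.3]
opening: 0.3
grasp_force: 28.8
```

```bash
python3 ang.py
```

```text
t 28.85 tcp [ 0.5705 -0.098   0.1285] yaw -164.78016599991867 tilt z [ 0.0013 -0.0005 -1.    ] q [-0.1905  0.4925  1.8019 -0.0003  0.8459 -2.0267] F [-0.9544 -1.8212  6.3043] M [-0.27    0.047  -0.0195] op 0.2999225360241491 g 28.76813516020775
Mz 0.025431484686709322 F [-0.6274 -0.8167  5.7515]
Mz 0.06539199943469348 F [ 0.2902 -1.861   5.0892]
Mz -0.03520145831356494 F [-0.7543 -1.1652  6.1995]
0.63 [ 0.5714 -0.0973] len 0.20564086460801292 ang 14.751721343495973
q tap [([172.4, 352.8], 0.58), ([201.9, 244.7], 0.49), ([343.0, 252.4], 0.46)]
```

Call:
drive_tool(moves="0 0 -0.8 0 0 0 1;0 0 -0.8 0 0 0 1;0 0 -0.8 0 0 0 1;0 0 -0.8 0 0 0 1;0 0 -0.8 0 0 0 1;0 0 -0.8 0 0 0 1;0 0 -0.8 0 0 0 1;0 0 -0.8 0 0 0 1")

```text
t: 30.1
tcp_pos: [0.5706, -0.0982, 0.1283]
ee_rot: [0.975, 2.985, -0.001]
force: [0.8, -3.6, 3.5]
opening: 0.298
grasp_force: 28.7
```

```bash
python3 ang.py
```

```text
t 30.1 tcp [ 0.5706 -0.0982  0.1283] yaw 143.8301177808714 tilt z [ 0.0013 -0.0008 -1.    ] q [-0.1906  0.4929  1.8019 -0.0008  0.8454 -1.1296] F [ 0.7768 -3.5799  3.4775] M [-0.5066 -0.0513  0.0906] op 0.29831918757242765 g 28.653015419840813
Mz -0.01258181650131965 F [ 0.7527 -2.3856  3.9365]
Mz -0.011548913387396198 F [ 0.832  -2.819   5.0518]
Mz -0.015468077952658501 F [ 0.2351 -3.325   3.8679]
0.73 [ 0.5553 -0.0886] len 0.22103385897388986 ang 143.25416953005774
q tap [([174.3, 353.2], 0.72), ([194.7, 242.3], 0.58), ([205.1, 246.9], 0.47)]
```

Call:
drive_tool(moves="0 0 -0.8 0 -0.007 0 1;0 0 -0.8 0 0 0 1;0 0 -0.8 0 0 0 1;0 0 -0.8 0 0 0 1;0 0 -0.8 0 0 0 1;0 0 -0.8 0 0 0 1;0 0 -0.6 0 0 0 1;0 0 -0.6 0 0 0 1")

```text
t: 31.35
tcp_pos: [0.5704, -0.0983, 0.128]
ee_rot: [2.102, 2.334, 0.0]
force: [0.1, -3.7, 4.6]
opening: 0.299
grasp_force: 28.6
```

```bash
python3 ang.py
```

```text
t 31.35 tcp [ 0.5704 -0.0983  0.128 ] yaw 95.9978834269719 tilt z [ 0.0008 -0.0004 -1.    ] q [-0.1911  0.4932  1.802  -0.0003  0.8455 -0.2956] F [ 0.1199 -3.7058  4.5792] M [-0.52   -0.1968  0.0676] op 0.29881774833324526 g 28.64666774868965
Mz -0.007562421489213496 F [ 0.905  -2.5677  4.0875]
Mz 0.026244364579811906 F [ 0.4892 -3.313   4.1099]
Mz -0.024667034800745058 F [ 1.7568 -2.6431  4.8944]
0.71 [ 0.5678 -0.0814] len 0.19240328208274798 ang 97.17470337913473
q tap []
```

Call:
drive_tool(moves="0 0 0.5 0 -0.005 0 1;0 0 0.8 0 0 0 1;0 0 0.8 0 0 0 1;0 0 0.8 0 0 0 1;0 0 0.8 0 0 0 1;0 0 0.8 0 0 0 1;0 0 0.8 0 0 0 1;0 0 0.8 0 0 0 1;0 0 0.8 0 0 0 1;0 0 0.8 0 0 0 1;0 0 0.8 0 0 0 1;0 0 0.8 0 0 0 1;0 0 0.8 0 0 0 1;0 0 0.8 0 0 0 1;0 0 0.8 0 0 0 1;0 0 0.8 0 0 0 1;0 0 0 0 0 0 1")

```text
t: 33.72
tcp_pos: [0.5702, -0.0983, 0.1283]
ee_rot: [-0.442, 3.11, 0.0]
force: [-1.4, -2.5, 9.3]
opening: 0.294
grasp_force: 29.2
```

```bash
python3 ang.py
```

```text
t 33.725 tcp [ 0.5702 -0.0983  0.1283] yaw -163.80713932286858 tilt z [ 0.0005  0.0001 -1.    ] q [-0.1914  0.4928  1.8019  0.0003  0.8465 -2.045 ] F [-1.3824 -2.4712  9.2846] M [-0.3644  0.0146  0.0015] op 0.2938760427493702 g 29.15227599442005
Mz 0.04420589925763129 F [-0.4232 -1.7429  8.253 ]
Mz -0.019941019249355815 F [-0.1184 -2.2953  7.1828]
Mz 0.05828289522465105 F [ 0.2673 -1.8575  8.4406]
0.94 [ 0.5714 -0.0972] len 0.20649638114543234 ang 15.956357026252846
q tap [([206.9, 242.1], 0.57), ([171.7, 353.0], 0.52)]
```

Call:
drive_tool(moves="0 0 -0.8 0 -0.005 0 1;0 0 -0.8 0 0 0 1;0 0 -0.8 0 0 0 1;0 0 -0.8 0 0 0 1;0 0 -0.8 0 0 0 1;0 0 -0.8 0 0 0 1;0 0 -0.8 0 0 0 1;0 0 -0.8 0 0 0 1;0 0 -0.8 0 0 0 1;0 0 -0.8 0 0 0 1;0 0 -0.8 0 0 0 1;0 0 -0.8 0 0 0 1;0 0 -0.8 0 0 0 1;0 0 -0.8 0 0 0 1;0 0 -0.8 0 0 0 1;0 0 -0.8 0 0 0 1;0 0 -0.8 0 0 0 1;0 0 -0.6 0 0 0 1;0 0 -0.4 0 0 0 1;0 0 -0.4 0 0 0 1", squeeze=20)

```text
t: 36.48
tcp_pos: [0.5702, -0.0985, 0.1279]
ee_rot: [-2.475, -1.935, -0.001]
force: [0.8, -1.4, 4.4]
opening: 0.299
grasp_force: 28.7
```

```bash
cat > mz.py <<'E'
from st import *
L=[o["torque"][2]]
for _ in range(3): snapshot("side");L.append(sensors.get_obs()["torque"][2])
print("Mz",np.round(L,3),"hold mean",np.mean(L[1:]))
E
python3 mz.py
```

```text
t 36.475 tcp [ 0.5702 -0.0985  0.1279] yaw 76.02824621960663 tilt z [ 0.0003  0.0002 -1.    ] q [-0.1918  0.4934  1.802   0.0004  0.8459  0.0518] F [ 0.7773 -1.44    4.416 ] M [-0.2949 -0.095   0.1167] op 0.29882065919282136 g 28.69713820517063
Mz [ 0.117  0.026  0.038 -0.004] hold mean 0.019964443837833048
```

Call:
drive_tool(moves="0 0 -0.5 0 0 0 1;0 0 -0.5 0 0 0 1;0 0 -0.4 0 0 0 1;0 0 -0.3 0 0 0 1;0 0 -0.2 0 0 0 1")

```text
t: 37.25
tcp_pos: [0.5701, -0.0986, 0.1278]
ee_rot: [-2.709, -1.591, -0.0]
force: [0.4, -0.6, 4.2]
opening: 0.298
grasp_force: 28.7
```

```bash
python3 mz.py
```

```text
t 37.25 tcp [ 0.5701 -0.0986  0.1278] yaw 60.8545277394822 tilt z [ 0.0001  0.0002 -1.    ] q [-0.1919  0.4935  1.8021  0.0002  0.846   0.3166] F [ 0.3836 -0.5739  4.1874] M [-0.2515 -0.1888  0.0921] op 0.2981498824264781 g 28.673664182424545
Mz [0.092 0.046 0.042 0.046] hold mean 0.044708496530973696
```

Call:
drive_tool(moves="0 0 -0.2 0 0 0 1;0 0 -0.2 0 0 0 1")

```text
t: 37.65
tcp_pos: [0.57, -0.0986, 0.1278]
ee_rot: [-2.754, -1.512, -0.0]
force: [1.2, -0.5, 5.1]
opening: 0.294
grasp_force: 28.7
```

```bash
python3 mz.py
```

```text
t 37.65 tcp [ 0.57   -0.0986  0.1278] yaw 57.52891048740073 tilt z [ 0.      0.0001 -1.    ] q [-0.192   0.4935  1.8022  0.0001  0.8459  0.3747] F [ 1.1791 -0.471   5.0724] M [-0.0645 -0.2744  0.1033] op 0.2939650190956355 g 28.658595755696297
Mz [0.103 0.028 0.09  0.062] hold mean 0.05986401946798844
```

Call:
drive_tool(moves="0 0 -0.22 0 0 0 1;0 0 -0.22 0 0 0 1")

```text
t: 38.05
tcp_pos: [0.57, -0.0987, 0.1278]
ee_rot: [-2.799, -1.426, 0.0]
force: [2.0, -0.4, 4.1]
opening: 0.296
grasp_force: 28.6
```

```bash
python3 mz.py
```

```text
t 38.05 tcp [ 0.57   -0.0987  0.1278] yaw 53.97923474646003 tilt z [-0.0001  0.0001 -1.    ] q [-0.1921  0.4936  1.8022  0.0001  0.846   0.4366] F [ 2.048  -0.4296  4.1452] M [ 0.0316 -0.3003  0.1461] op 0.29551314039958293 g 28.637233525514603
Mz [0.146 0.079 0.136 0.077] hold mean 0.09718075670095307
```

Call:
drive_tool(moves="0 0 -0.2 0 0 0 1;0 0 -0.2 0 0 0 1")

```text
t: 38.45
tcp_pos: [0.57, -0.0987, 0.1278]
ee_rot: [-2.838, -1.347, 0.0]
force: [1.7, -0.4, 3.7]
opening: 0.297
grasp_force: 28.6
```

```bash
python3 mz.py
```

```text
t 38.45 tcp [ 0.57   -0.0987  0.1278] yaw 50.791178517209254 tilt z [-0.0001  0.     -1.    ] q [-0.192   0.4935  1.8022  0.      0.846   0.4923] F [ 1.6881 -0.3717  3.7177] M [ 0.0011 -0.2738  0.0596] op 0.2974365155884569 g 28.609437346458435
Mz [0.06  0.095 0.106 0.039] hold mean 0.07994371531647333
```

Call:
drive_tool(moves="0 0 -0.22 0 0 0 1;0 0 -0.22 0 0 0 1")

```text
t: 38.85
tcp_pos: [0.57, -0.0987, 0.1278]
ee_rot: [-2.878, -1.259, 0.0]
force: [2.4, 0.2, 3.7]
opening: 0.296
grasp_force: 28.6
```

```bash
python3 mz.py
```

```text
t 38.85 tcp [ 0.57   -0.0987  0.1278] yaw 47.25597578702333 tilt z [-0.0001  0.     -1.    ] q [-0.1921  0.4935  1.8022  0.      0.846   0.5539] F [2.3705 0.2308 3.7052] M [-0.0239 -0.1959  0.1094] op 0.2955388664265625 g 28.579181358218193
Mz [ 0.109  0.002  0.046 -0.006] hold mean 0.013814836670616767
```

Call:
drive_tool(moves="0 0 -0.25 0 0 0 1;0 0 -0.25 0 0 0 1")

```text
t: 39.25
tcp_pos: [0.5699, -0.0987, 0.1277]
ee_rot: [-2.92, -1.158, 0.0]
force: [0.9, -0.6, 3.7]
opening: 0.297
grasp_force: 28.5
```

```bash
python3 mz.py
```

```text
t 39.25 tcp [ 0.5699 -0.0987  0.1277] yaw 43.24299025624375 tilt z [-0.0002  0.     -1.    ] q [-0.192   0.4936  1.8022 -0.      0.846   0.6241] F [ 0.9175 -0.5559  3.6947] M [ 0.022  -0.302   0.0189] op 0.2966113541330929 g 28.53869028389454
Mz [0.019 0.074 0.056 0.122] hold mean 0.08396878764528003
```

Call:
drive_tool(moves="0 0 -0.24 0 0 0 1;0 0 -0.24 0 0 0 1")

```text
t: 39.65
tcp_pos: [0.5699, -0.0987, 0.1277]
ee_rot: [-2.958, -1.059, 0.0]
force: [1.8, 0.0, 2.4]
opening: 0.296
grasp_force: 28.5
```

```bash
python3 mz.py
```

```text
t 39.65 tcp [ 0.5699 -0.0987  0.1277] yaw 39.407205978947836 tilt z [-0.0001  0.     -1.    ] q [-0.1921  0.4935  1.8022  0.      0.846   0.6909] F [1.8182 0.0416 2.3648] M [ 0.0255 -0.2171  0.111 ] op 0.2964462302951259 g 28.497424274683
Mz [0.111 0.03  0.006 0.038] hold mean 0.024401837600484224
```

Call:
drive_tool(moves="0 0 -0.24 0 0 0 1;0 0 -0.24 0 0 0 1")

```text
t: 40.05
tcp_pos: [0.5699, -0.0987, 0.1277]
ee_rot: [-2.991, -0.96, 0.0]
force: [0.9, 1.2, 2.9]
opening: 0.293
grasp_force: 28.5
```

```bash
python3 mz.py
```

```text
t 40.05 tcp [ 0.5699 -0.0987  0.1277] yaw 35.57064645552851 tilt z [-0.0001  0.     -1.    ] q [-0.1921  0.4936  1.8022 -0.      0.846   0.7579] F [0.9143 1.2201 2.8626] M [ 0.0746 -0.2351  0.1256] op 0.2930692209315175 g 28.451813757419586
Mz [0.126 0.058 0.042 0.063] hold mean 0.05416697080852311
```

Call:
drive_tool(moves="0 0 -0.24 0 0 0 1;0 0 -0.24 0 0 0 1")

```text
t: 40.45
tcp_pos: [0.5699, -0.0987, 0.1277]
ee_rot: [-3.022, -0.859, 0.0]
force: [0.4, 0.0, 2.2]
opening: 0.297
grasp_force: 28.4
```

```bash
python3 mz.py
```

```text
t 40.45 tcp [ 0.5699 -0.0987  0.1277] yaw 31.72957182849828 tilt z [-0.0002  0.     -1.    ] q [-0.1921  0.4936  1.8022 -0.      0.846   0.8249] F [0.4181 0.0297 2.1502] M [ 0.0909 -0.1632  0.1138] op 0.29672491782581256 g 28.40427003800869
Mz [ 0.114  0.056  0.043 -0.017] hold mean 0.02718697134690708
```

Call:
drive_tool(moves="0 0 -0.24 0 0 0 1;0 0 -0.24 0 0 0 1")

```text
t: 40.85
tcp_pos: [0.57, -0.0987, 0.1278]
ee_rot: [-3.049, -0.757, 0.0]
force: [1.9, 0.2, 1.4]
opening: 0.293
grasp_force: 28.4
```

```bash
python3 mz.py
```

```text
t 40.85 tcp [ 0.57   -0.0987  0.1278] yaw 27.886307068043386 tilt z [-0.0001  0.     -1.    ] q [-0.1921  0.4936  1.8022  0.      0.846   0.892 ] F [1.9437 0.2439 1.3532] M [ 0.0759 -0.167   0.1316] op 0.29287910896247715 g 28.355757147073746
Mz [0.132 0.087 0.051 0.037] hold mean 0.058239131069130534
```

Call:
drive_tool(moves="0 0 -0.24 0 0 0 1;0 0 -0.24 0 0 0 1")

```text
t: 41.25
tcp_pos: [0.5699, -0.0987, 0.1277]
ee_rot: [-3.073, -0.654, 0.0]
force: [0.3, -0.6, 1.6]
opening: 0.302
grasp_force: 28.3
```

```bash
python3 mz.py
```

```text
t 41.25 tcp [ 0.5699 -0.0987  0.1277] yaw 24.050153395523548 tilt z [-0.0002  0.0001 -1.    ] q [-0.1921  0.4936  1.8022  0.      0.846   0.959 ] F [ 0.305  -0.57    1.6153] M [ 0.1073 -0.156   0.1136] op 0.302119162437004 g 28.30606609582901
Mz [0.114 0.094 0.035 0.043] hold mean 0.057366873837000204
```

Call:
drive_tool(moves="0 0 -0.24 0 0 0 1;0 0 -0.24 0 0 0 1")

```text
t: 41.65
tcp_pos: [0.5699, -0.0987, 0.1277]
ee_rot: [-3.093, -0.551, 0.0]
force: [1.0, 1.1, 1.1]
opening: 0.296
grasp_force: 28.3
```

```bash
python3 mz.py
```

```text
t 41.65 tcp [ 0.5699 -0.0987  0.1277] yaw 20.204912690355933 tilt z [-0.0002  0.     -1.    ] q [-0.1921  0.4936  1.8022 -0.      0.846   1.0261] F [1.0217 1.1426 1.0883] M [ 0.0738 -0.137   0.0988] op 0.29602455133049027 g 28.255295902490616
Mz [0.099 0.107 0.066 0.067] hold mean 0.07984551434980032
```

Call:
drive_tool(moves="0 0 -0.24 0 0 0 1;0 0 -0.24 0 0 0 1")

```text
t: 42.05
tcp_pos: [0.5699, -0.0987, 0.1277]
ee_rot: [-3.11, -0.447, 0.0]
force: [1.1, 0.4, 0.6]
opening: 0.294
grasp_force: 28.2
```

```bash
python3 mz.py
```

```text
t 42.05 tcp [ 0.5699 -0.0987  0.1277] yaw 16.368966245287687 tilt z [-0.0002  0.     -1.    ] q [-0.192   0.4936  1.8022  0.      0.846   1.093 ] F [1.1036 0.358  0.5857] M [ 0.0423 -0.1116  0.1431] op 0.29428404957379084 g 28.202962204813957
Mz [ 0.143  0.028  0.05  -0.007] hold mean 0.023636565257815507
```

Call:
drive_tool(moves="0 0 -0.24 0 0 0 1;0 0 -0.24 0 0 0 1")

```text
t: 42.45
tcp_pos: [0.5699, -0.0987, 0.1277]
ee_rot: [-3.123, -0.343, 0.0]
force: [0.4, -0.1, -0.1]
opening: 0.293
grasp_force: 28.1
```

```bash
python3 mz.py
```

```text
t 42.45 tcp [ 0.5699 -0.0987  0.1277] yaw 12.528611547455244 tilt z [-0.0002  0.     -1.    ] q [-0.1921  0.4936  1.8023 -0.      0.8459  1.1601] F [ 0.4214 -0.0984 -0.1038] M [ 0.0842 -0.1043  0.0159] op 0.29273671409905383 g 28.14973533153534
Mz [ 0.016  0.078  0.085 -0.019] hold mean 0.04798522339158446
```

Call:
drive_tool(moves="0 0 -0.24 0 0 0 1;0 0 -0.24 0 0 0 1")

```text
t: 42.85
tcp_pos: [0.5699, -0.0987, 0.1277]
ee_rot: [-3.133, -0.238, 0.0]
force: [0.0, 0.1, -1.0]
opening: 0.299
grasp_force: 28.1
```

```bash
python3 mz.py
```

```text
t 42.85 tcp [ 0.5699 -0.0987  0.1277] yaw 8.684437947128044 tilt z [-0.0002  0.     -1.    ] q [-0.1921  0.4936  1.8022  0.      0.846   1.2271] F [ 0.0347  0.0764 -1.0417] M [ 0.0954 -0.0216  0.1135] op 0.298917199511155 g 28.09537723660469
Mz [0.113 0.07  0.063 0.068] hold mean 0.06719060405572254
```

Call:
drive_tool(moves="0 0 -0.24 0 0 0 1;0 0 -0.24 0 0 0 1")

```text
t: 43.25
tcp_pos: [0.5699, -0.0987, 0.1277]
ee_rot: [3.139, 0.133, -0.0]
force: [0.5, 0.7, -1.1]
opening: 0.296
grasp_force: 28.1
```

```bash
python3 mz.py
```

```text
t 43.25 tcp [ 0.5699 -0.0987  0.1277] yaw 4.8597611240088465 tilt z [-0.0002 -0.0001 -1.    ] q [-0.1921  0.4935  1.8022 -0.0001  0.846   1.294 ] F [ 0.5038  0.6503 -1.09  ] M [ 0.1091 -0.0562  0.2653] op 0.29575420495737537 g 28.104535527527332
Mz [0.265 0.299 0.281 0.202] hold mean 0.2606334927004732
```

The tap has bottomed: Mz holds at about 0.27 at roughly one full turn. I unload slightly, release and retreat straight up.

Call:
drive_tool(moves="0 0 0.25 0 0 0 1;0 0 0 0 0 0 0.5;0 0 0 0 0 0 0;0 0 0 0 0 0 0;0 0 0 0 0 0 0;0 0 0 0 0 0.4 0;0 0 0 0 0 0.8 0;0 0 0 0 0 0.8 0;0 0 0 -0.5 0 0.5 0;0 0 0 0 0 0 0;0 0 0 0 0 0 0")

```text
t: 44.78
tcp_pos: [0.54, -0.0987, 0.2773]
ee_rot: [-3.136, -0.191, 0.0]
force: [0.1, 1.0, 0.3]
opening: 0.994
grasp_force: 0.0
```

```bash
python3 ang.py; python3 look.py c9.png "[.57,-.098,.14]"
```

```text
t 44.775 tcp [ 0.54   -0.0987  0.2773] yaw 6.972110969757135 tilt z [-0.0001  0.     -1.    ] q [-0.2025  0.2592  1.7558  0.      1.1266  1.2466] F [0.0801 0.9516 0.3442] M [-0.0338 -0.0237 -0.0082] op 0.9936251629729618 g 0.0
Mz 0.011200997122968372 F [ 0.0128  0.1702 -0.4528]
Mz -0.020128202279337155 F [0.4071 0.2072 0.6877]
Mz 0.03744626746164663 F [ 0.14    0.3972 -0.5385]
q tap [([174.1, 353.4], 0.61), ([205.9, 237.6], 0.48)]
t 45.025 tcp [ 0.54   -0.0986  0.2766] yaw 6.983797587770203 tilt z [-0.0019  0.0004 -1.    ] q [-0.2024  0.2607  1.7555  0.      1.1272  1.2465] F [0.1836 0.374  0.6289] M [0.0029 0.0443 0.0004] op 0.9990410646432956 g 0.0
s 0.69 [178. 242.] [172 199] [183 280]
s 0.67 [329. 356.] [306 312] [355 405]
s 0.67 [410. 249.] [390 225] [419 275]
t 0.83 [294. 208.] [262 192] [328 223]
t 0.69 [250. 129.] [215 113] [278 150]
crop at 142 295
crop at 147 209
```

View pics/c9.png

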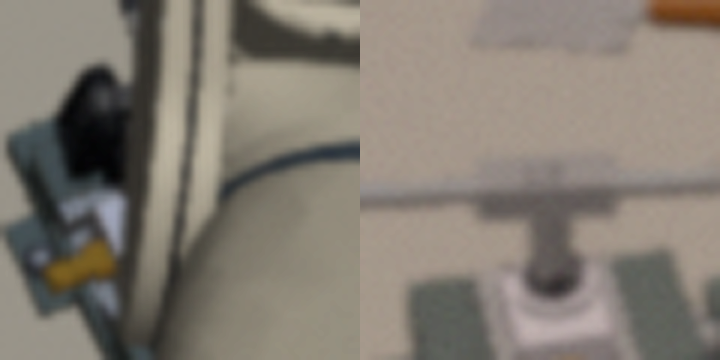

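The side crop shows the wrench level and centred on the tap, block at about col 240, row 178, with the gripper clear. I hand in.

```bash
python3 -c "
from workcell import ticket
print(ticket.hand_in())"
```

```text
the job is handed in; nothing more can be done
None
```

I chased the tap to the bottom with the larger wrench (half forward, quarter back, twice, then forward) until it firmed up at about 0.27 N m after roughly one turn; the wrench is released and level on the tap, and the job is handed in, though the hand-in gave no verdict.

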